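# Tip a blue glaze sample out of its pocket and set it on the kiln shelf

### The job

Two glazed sample tiles lie flush in the wooden tray. Press down the bare-clay end of the blue tile so that its glazed end tips up, then take it by the raised end and lay it flat, glaze up, on the middle of the grey kiln shelf. Leave the green tile lying in its pocket.

Things in the scene. Friction and masses are not known exactly. Their poses are not given: they have to be found in the camera images.
- tile_blue: Blue-glazed stoneware tile, 110 (x) x 54 (y) x 20 mm (z), ~250 g, flush in the tray's left or right pocket; origin at the centre of its underside, z out of the glazed face, axes at first those of the tray. Last 35 mm at its +x end are bare cream clay. Pressed 20 mm down at x = +30 to +45 mm, it tips about 38 degrees and stays so, its -x end 25 to 31 mm proud of the tray, to grip across its width.
- tile_green: Green-glazed tile, same size and frame, flush in the other outer pocket of the tray; to be left alone.
- tray: Fixed wooden tray, 157 (x) x 251 (y) x 66 mm high, origin under the middle pocket's seat; three pockets at y = -77, 0, +77 mm, 57 mm wide, x = -56 to +64 mm, the middle one empty. The tile lies at the pocket's x = 0 on a seat 46 mm up; from a ridge at x = +2 mm the floor falls away to +x at 38 degrees, so 9 mm stay open at the bare end. A tipped tile may slide up to 10 mm down.
- shelf: Grey square kiln shelf (a flat slab), 200 x 200 x 15 mm, fixed on the table; origin at the centre of its underside, top 15 mm above the table.
There are look-alikes about, which are no part of the job. What is shaped like the tile_blue but red or yellow is not meant.

How it is judged:
On the way:
1. the blue tile is tipped up in its pocket (angle between tile_blue's own z axis and vertical above 0.4 rad and distance of tile_blue from where it was at the start of the episode below 0.04 m), for 0.2 s.
At the end, for the whole second after the job is handed in: The blue tile lies at rest, flat (within 6 degrees) and glaze up on the kiln shelf, its centre within 40 mm of the shelf's centre, in any direction; the green tile lies flat (within 8 degrees) in its pocket, within 15 mm of where it was (angle between tile_blue's own z axis and vertical below 0.1 rad and horizontal distance between tile_blue and shelf below 0.04 m and z of tile_blue in the frame of shelf between 0.01 and 0.02 m and linear speed of tile_blue below 0.02 m/s and angle between tile_green's own z axis and vertical below 0.15 rad and distance of tile_green from where it was at the start of the episode below 0.015 m); the robot touches nothing.
It fails at once if the green tile is tipped (over 17 degrees) or moved (over 30 mm) (angle between tile_green's own z axis and vertical above 0.3 rad or distance of tile_green from where it was at the start of the episode above 0.03 m).
It also fails if it takes over 54 s, if anything falls off the work surface, if the arm or the gripper's body presses on something with over 40 N, if the wrist force passes 120 N, or if a joint passes its speed limit or range.

### The arm

A 6-joint arm with a two-finger parallel gripper is mounted at the origin on the work surface. World frame = base frame: x ahead of the robot, y to its left, z up, the work surface at z = 0. Lengths are in m, angles in rad, forces in N, time in s.
With the tool pointing down it reaches from about 0.35 to 0.775 m from the base axis. Payload 5.5 kg.
Tool frame: the origin (TCP) lies at the very end of the fingers, on their centre line; the grasp point (between the pads) lies 19 mm behind it; z points along the fingers, y is the line along which they close (so a half turn about z gives the same grasp; the last joint's range is limited). The gripper opens to 85 mm and grips with 20 to 120 N. Pads are 22 mm wide; open, the fingers measure 114 mm over their backs; the gripper's body (76 mm by 85 mm) begins 54 mm behind the grasp point. The pads swing forward as they close: fully open they stand 13 mm farther back than shut.
Start: joints at [-0.14, 0.313, 0.046, 1.304, 0, 1.431], TCP at [0.575, -0, 0.231] pointing down, gripper open.
Joint ranges: [-2.76, 2.76], [-0.86, 1.69], [-1.03, 1.26], [-2.2, 2.34], [-1.47, 1.5], [-3.14, 3.14]. Speed limits (rad/s): [2.57, 2.57, 3.14, 3.14, 3.14, 3.14].

### API

Orientations are given as a unit quaternion [w, x, y, z].
In Python, from workcell import get_state, read_camera, hand_in gives the robot as it stands.
- The arm moves only by the tool send_rows, never from a script. Its argument "increments" is a list of rows, each an object of numbers: "dx", "dy", "dz": the shift along the world's x, y, z in units of 25 mm (1.0 is 25 mm); "roll": the turn about the world's z in units of 8 degrees (1.0 is 8 degrees); "claw": the opening, from -1 (shut) to 1 (fully open). In form: [{"dx": .., "dy": .., "dz": .., "roll": .., "claw": ..}, ...]. A call has exactly 5 rows; each row is the pose to reach, as a shift and turn from the pose commanded when the call began; what a row does not reach only later rows make up. A row lasts 1/8 s, in which the tool goes at most 62.5 mm and 10.7 degrees, less where a joint would pass 70% of its speed; a pose out of reach is approached as far as the arm can. A call with a gripper value outside its range is refused whole. The fingers move at their own pace and stop on an object; "grip_force" is the grip in N (left out, the last holds). Time passes only in rows, so rows that repeat a pose let the fingers close, or fill a call up. It gives the time, the measured TCP pose, the force, the opening and the grip force at its end, in the units of the state.
- get_state(): the state, without advancing time (a new reading comes with each control period).
- read_camera(name): name is "scene" or "side" or "wrist"; returns a dict with "image" (384x512x3 uint8, blue, green, red), "fx", "fy", "cx", "cy" (pixels), "world_to_cam" (4x4, takes a point from world to camera coordinates). Camera axes: x right, y up, looking along -z (the intrinsics and any distortion apply to the point x, -y, -z); pixel columns grow to the right and rows downward; lengths in m; the calibration is good to about 2 mm. A picture is of the moment at which its call begins. There is no depth.
- hand_in(): hands the job in; it is judged then, once.
The state is a dict: "clock": time; "joint_pos": joint angles; "qvel": joint speeds; "tau": joint torques, N m; "tcp_pos": TCP position; "orientation": TCP orientation; "wrist_force": force on the tool from outside, world axes, zero at the start; "ft_torque": the same for the moment, N m; "finger_gap": finger opening in m; "grip_force": force on a finger pad.
Only numpy, scipy, OpenCV 4.12 (cv2) and the standard library are available. Lean on these libraries where they do the work, as an engineer would, in place of code of your own. Each camera call takes 0.05 s, during which the arm holds its last target. There are 200 camera calls.

## Working session

There is one attempt and no reset: what is moved stays moved. The work goes in short steps, Python scripts to look and compute and a tool call to move; the robot and the scene stay as the last step left them, time stands still between calls to the robot, and variables do not carry over. Pictures are saved under pics/ and viewed, at most 10 in all, crops included, and the job is handed in when it is done.

Besides the shell and the picture viewer there is one more tool, called after "Request:" as a command line: name --argument value ..., lists and objects as JSON in quotes. send_rows: Moves the arm, as the interface text tells. Its arguments: {"type":"object","properties":{"increments":{"type":"array","items":{"type":"object","properties":{"dx":{"type":"number"},"dy":{"type":"number"},"dz":{"type":"number"},"roll":{"type":"number"},"claw":{"type":"number"}}}},"grip_force":{"type":"number"}},"required":["increments"]}

```bash
mkdir -p pics; ls
python3 - <<'E'
from workcell import *
import cv2,pickle
s=get_state(); print({k:s[k] for k in('clock','tcp_pos','orientation','finger_gap')})
d={n:read_camera(n) for n in('scene','side','wrist')}
pickle.dump(d,open('d0.pkl','wb'))
for n in d: print(n,d[n]['fx'],d[n]['cx'],[k for k in d[n]],d[n]['world_to_cam'].round(3).tolist() if hasattr(d[n]['world_to_cam'],'round') else d[n]['world_to_cam'])
import numpy as np
cv2.imwrite('pics/a.png',cv2.resize(d['scene']['image'],(800,600)))
cv2.imwrite('pics/b.png',cv2.resize(d['side']['image'],(800,600)))
E
```

```text
pics
{'clock': 0.0, 'tcp_pos': array([5.74489905e-01, 4.85130726e-05, 2.30408999e-01]), 'orientation': array([-7.16980827e-04,  7.07107143e-01,  7.07105836e-01, -5.56880604e-04]), 'finger_gap': 0.08576371238077188}
scene 364.2105369925825 257.08773613250656 ['image', 'fx', 'fy', 'cx', 'cy', 'world_to_cam'] [[-0.729, 0.685, -0.012, 0.319], [-0.578, -0.605, 0.548, 0.305], [0.368, 0.406, 0.836, -1.174], [0.0, 0.0, 0.0, 1.0]]
side 472.12952297056756 246.38210974833328 ['image', 'fx', 'fy', 'cx', 'cy', 'world_to_cam'] [[-0.766, -0.642, 0.023, 0.453], [0.412, -0.464, 0.784, -0.208], [-0.493, 0.611, 0.62, -1.182], [0.0, 0.0, 0.0, 1.0]]
wrist 265.71755466456887 254.56990356676704 ['image', 'fx', 'fy', 'cx', 'cy', 'world_to_cam'] [[1.0, -0.0, -0.002, -0.573], [-0.001, 0.945, -0.327, 0.045], [0.002, 0.327, 0.945, -0.382], [0.0, 0.0, 0.0, 1.0]]
```

View pics/a.png

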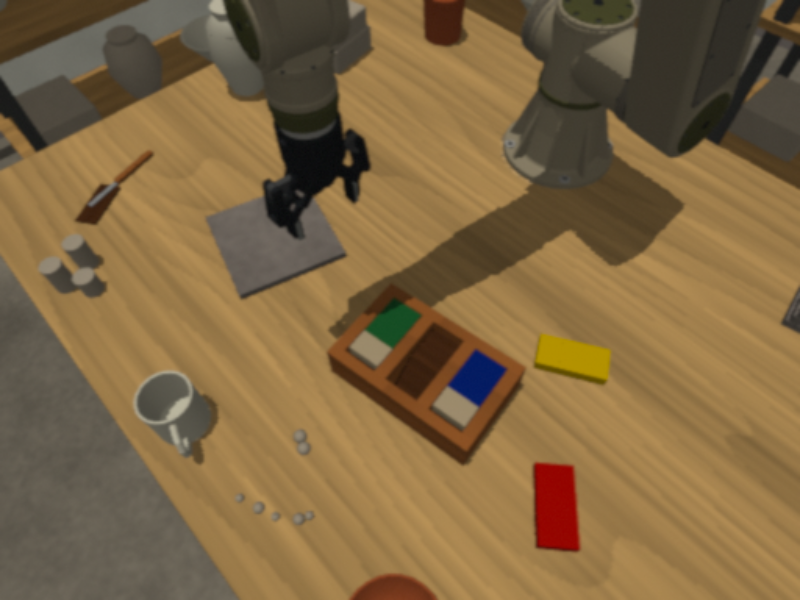

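View pics/b.png

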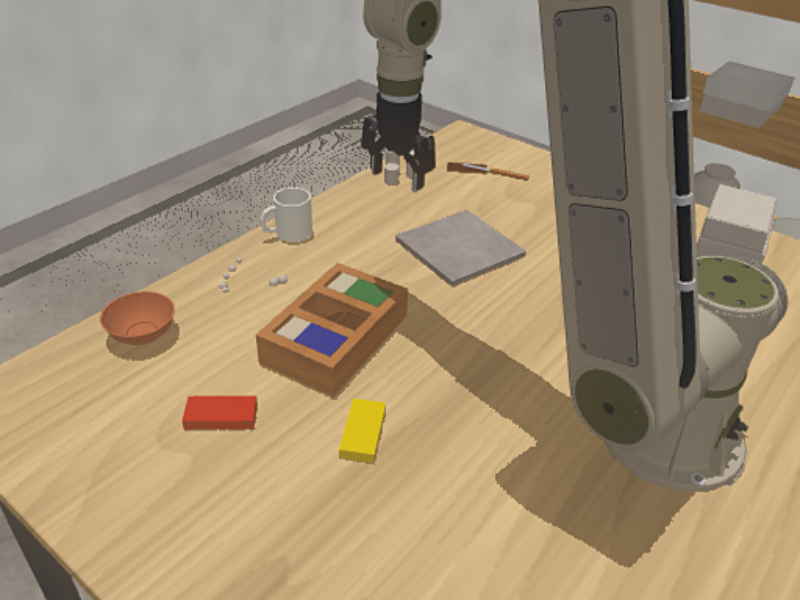

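The scene picture shows the tray with the blue tile (glaze ~(478,376), bare end ~(455,408)) at lower right and green at upper left, with the empty pocket between. The shelf is at ~(275,240). In the side view the shelf corners are (462,211), (525,250), (453,283) and (397,239).

```bash
cat > h.py <<'E'
import numpy as np,cv2
def back(c,uv,z):
    uv=np.atleast_2d(uv).astype(float); M=np.array(c['world_to_cam']);R=M[:3,:3];t=M[:3,3]
    d=np.c_[(uv[:,0]-c['cx'])/c['fx'],-(uv[:,1]-c['cy'])/c['fy'],-np.ones(len(uv))]@R
    o=-R.T@t; return (o+d*((z-o[2])/d[:,2])[:,None])
def mask(im,col):
    h=cv2.cvtColor(im,cv2.COLOR_BGR2HSV); H={'blue':(105,130),'green':(45,85)}[col]
    m=cv2.inRange(h,(H[0],120,40),(H[1],255,255))
    n,l,s,_=cv2.connectedComponentsWithStats(m); k=1+np.argmax(s[1:,4]); return (l==k).astype(np.uint8)
def rect(c,m,z):
    v,u=np.nonzero(m); p=back(c,np.c_[u,v],z)[:,:2].astype(np.float32); return cv2.minAreaRect(p*1000)
E
python3 - <<'E'
from h import *;import pickle
d=pickle.load(open('d0.pkl','rb'))
for n in('scene','side'):
    for c in('blue','green'):
        print(n,c,rect(d[n],mask(d[n]['image'],c),.066))
s=512/800
c=np.array([(462,211),(525,250),(453,283),(397,239)])*s
p=back(d['side'],c,.015);print('side shelf',p[:,:2].round(3).tolist(),p.mean(0))
p=back(d['scene'],np.array([(345,252),(243,293),(207,218)])*s,.015);print('scene shelf',p.round(3).tolist(),(p[0]+p[2])/2)
p=back(d['scene'],np.array([(392,286),(524,371),(467,455),(330,352)])*s,.066);print('tray',p[:,:2].round(3).tolist(),p.mean(0))
p=back(d['side'],np.array([(338,264),(408,289),(336,364),(258,338)])*s,.066);print('tray',p[:,:2].round(3).tolist(),p.mean(0))
E
```

```text
scene blue ((524.0037231445312, 252.11659240722656), (71.39239501953125, 53.242958068847656), 9.735679626464844)
scene green ((549.4657592773438, 100.02381896972656), (69.81683349609375, 53.08672332763672), 9.704301834106445)
side blue ((524.0025634765625, 253.48483276367188), (70.94577026367188, 53.2833251953125), 8.870698928833008)Traceback (most recent call last):
  File "<stdin>", line 5, in <module>
  File "h.py", line 9, in mask
    n,l,s,_=cv2.connectedComponentsWithStats(m); k=1+np.argmax(s[1:,4]); return (l==k).astype(np.uint8)
                                                     ~~~~~~~~~^^^^^^^^^
    return _wrapfunc(a, 'argmax', axis=axis, out=out, **kwds)
    return bound(*args, **kwds)
ValueError: attempt to get argmax of an empty sequence
```

Run:
```python
from h import *
import pickle
d=pickle.load(open('d0.pkl','rb'))
s=512/800
c=np.array([(462,211),(525,250),(453,283),(397,239)])*s
p=back(d['side'],c,.015);print('side shelf',p[:,:2].round(3).tolist(),p.mean(0))
p=back(d['scene'],np.array([(345,252),(243,293),(207,218)])*s,.015);print('scene shelf',p.round(3).tolist(),(p[0]+p[2])/2)
p=back(d['scene'],np.array([(392,286),(524,371),(467,455),(330,352)])*s,.066);print('tray',p[:,:2].round(3).tolist(),p.mean(0))
p=back(d['side'],np.array([(338,264),(408,289),(336,390),(258,338)])*s,.066);print('tray',p[:,:2].round(3).tolist())
```

```text
side shelf [[0.63, -0.319], [0.439, -0.279], [0.484, -0.082], [0.667, -0.13]] [ 0.55475163 -0.20252472  0.015     ]
scene shelf [[0.494, -0.088, 0.015], [0.676, -0.141, 0.015], [0.628, -0.328, 0.015]] [ 0.56104899 -0.20810094  0.015     ]
tray [[0.505, 0.051], [0.468, 0.293], [0.619, 0.321], [0.653, 0.074]] [0.56134048 0.18487894 0.066     ]
tray [[0.648, 0.074], [0.498, 0.047], [0.42, 0.325], [0.602, 0.322]]
```

Request:
send_rows --increments '[{"dx": 0.05, "dy": 2, "dz": 0, "roll": 1.25, "claw": -1}, {"dx": 0.1, "dy": 4, "dz": 0, "roll": 2.5, "claw": -1}, {"dx": 0.15, "dy": 6, "dz": 0, "roll": 3.75, "claw": -1}, {"dx": 0.2, "dy": 8, "dz": 0, "roll": 5, "claw": -1}, {"dx": 0.24, "dy": 10.5, "dz": 0, "roll": 6.25, "claw": -1}]'

```text
clock: 0.78
tcp_pos: [0.581, 0.2635, 0.2311]
orientation: [0.0, 0.34, 0.94, -0.0]
wrist_force: [0.6, -0.8, 0.6]
finger_gap: 0.0001
grip_force: 0.0
```

Request:
send_rows --increments '[{"dx": 0, "dy": 0, "dz": -1, "roll": 1.25, "claw": -1}, {"dx": 0, "dy": 0, "dz": -2, "roll": 2.5, "claw": -1}, {"dx": 0, "dy": 0, "dz": -3, "roll": 3.75, "claw": -1}, {"dx": 0, "dy": 0, "dz": -4, "roll": 5, "claw": -1}, {"dx": 0, "dy": 0, "dz": -5, "roll": 6.2, "claw": -1}]'

```text
clock: 1.4
tcp_pos: [0.5807, 0.2624, 0.1051]
orientation: [-0.0, -0.087, 0.996, -0.0]
wrist_force: [0.1, 0.2, 0.0]
finger_gap: 0.0001
grip_force: 0.0
```

Request:
send_rows --increments '[{"dx": 0, "dy": 0, "dz": -0.2, "roll": 0, "claw": -1}, {"dx": 0, "dy": 0, "dz": -0.4, "roll": 0, "claw": -1}, {"dx": 0, "dy": 0, "dz": -0.6, "roll": 0, "claw": -1}, {"dx": 0, "dy": 0, "dz": -0.6, "roll": 0, "claw": -1}, {"dx": 0, "dy": 0, "dz": -0.6, "roll": 0, "claw": -1}]'

```text
clock: 2.02
tcp_pos: [0.5814, 0.2626, 0.0919]
orientation: [0.0, -0.083, 0.997, 0.0]
wrist_force: [0.5, -0.5, 1.0]
finger_gap: 0.0001
grip_force: 0.0
```

Request:
send_rows --increments '[{"dz": -0.4, "dx": 0, "dy": 0, "roll": 0, "claw": -1}, {"dz": -0.8, "dx": 0, "dy": 0, "roll": 0, "claw": -1}, {"dz": -1.0, "dx": 0, "dy": 0, "roll": 0, "claw": -1}, {"dz": -1.1, "dx": 0, "dy": 0, "roll": 0, "claw": -1}, {"dz": -1.2, "dx": 0, "dy": 0, "roll": 0, "claw": -1}]'

```text
clock: 2.65
tcp_pos: [0.5811, 0.2625, 0.0612]
orientation: [0.0, -0.084, 0.996, 0.0]
wrist_force: [0.1, -0.3, 0.6]
finger_gap: -0.0
grip_force: 0.0
```

Request:
send_rows --increments '[{"dz": -0.1, "dx": 0, "dy": 0, "roll": 0, "claw": -1}, {"dz": -0.2, "dx": 0, "dy": 0, "roll": 0, "claw": -1}, {"dz": -0.3, "dx": 0, "dy": 0, "roll": 0, "claw": -1}, {"dz": -0.4, "dx": 0, "dy": 0, "roll": 0, "claw": -1}, {"dz": -0.5, "dx": 0, "dy": 0, "roll": 0, "claw": -1}]'

```text
clock: 3.28
tcp_pos: [0.5815, 0.2626, 0.0492]
orientation: [0.001, -0.084, 0.996, 0.0]
wrist_force: [-0.5, 0.7, 6.3]
finger_gap: 0.0004
grip_force: 2.6
```

Run:
```python
from workcell import *
import cv2
c=read_camera('side'); im=c['image'][140:300,140:320]; cv2.imwrite('pics/c.png',cv2.resize(im,None,fx=3.5,fy=3.5))
```

```text
(no output)
```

View pics/c.png

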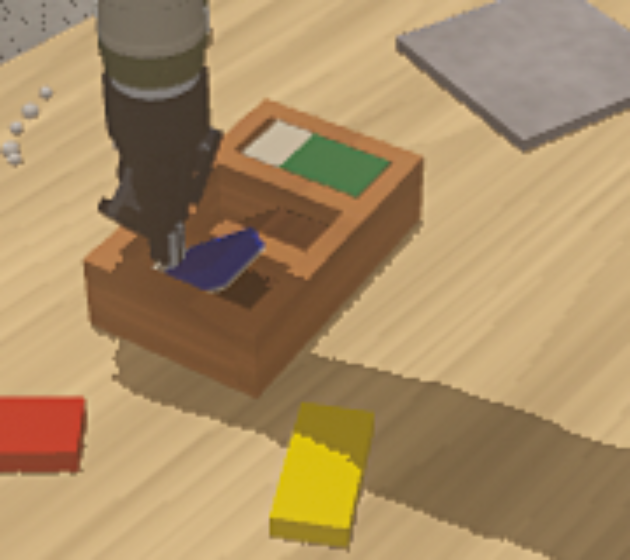

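The blue tile is tipped with its glazed end up (crop ~(250,240)), and the finger is still in the pocket at its bare end. I'll retreat upward and measure.

Request:
send_rows --increments '[{"dz": 1, "dx": 0, "dy": 0, "roll": 0, "claw": -1}, {"dz": 2.5, "dx": 0, "dy": 0, "roll": 0, "claw": -1}, {"dz": 4, "dx": 0, "dy": 0, "roll": 0, "claw": 1}, {"dz": 4, "dx": 0, "dy": 0, "roll": 0, "claw": 1}, {"dz": 4, "dx": 0, "dy": 0, "roll": 0, "claw": 1}]'

```text
clock: 3.95
tcp_pos: [0.5808, 0.2624, 0.1484]
orientation: [-0.0, -0.084, 0.996, 0.0]
wrist_force: [0.4, -0.1, -0.7]
finger_gap: 0.0542
grip_force: 0.0
```

Run:
```python
from workcell import *
from h import *
import pickle
print(get_state()['tcp_pos'])
d={n:read_camera(n) for n in('scene','side')}
pickle.dump(d,open('d1.pkl','wb'))
a=cv2.resize(d['side']['image'][180:260,160:240],(400,400)); b=cv2.resize(d['scene']['image'][190:290,240:340],(400,400))
cv2.imwrite('pics/d.png',np.hstack([a,b]))
```

```text
[0.58081319 0.26241537 0.1484166 ]
```

View pics/d.png

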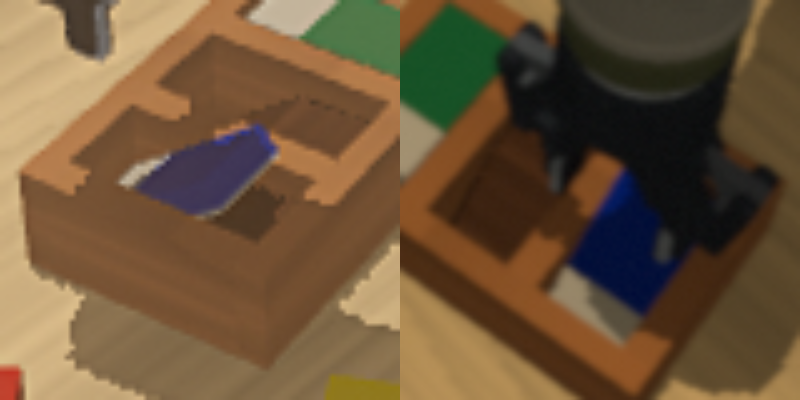

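Left crop: the tile stands tipped, raised edge corners at (262,124) and (278,150). Right crop: tile partly hidden by the open gripper. I'll compare the raised corners with the tipped model.

Run:
```python
from h import *
import pickle
c=pickle.load(open('d1.pkl','rb'))['side'];M=np.array(c['world_to_cam'])
th=np.radians(9.6);ex=np.array([np.cos(th),np.sin(th),0]);ey=np.array([-np.sin(th),np.cos(th),0])
o=np.array([.5412,.2557,0])
for d in(0,5,10):
  for y in(-27,27):
    for nm,xx,zz in(('top',-30.6,97),('bot',-43,81)):
      p=o+ex*(xx+.788*d)/1e3+ey*y/1e3+[0,0,(zz-.616*d)/1e3]
      q=M[:3,:3]@p+M[:3,3]; u=c['cx']-c['fx']*q[0]/q[2]; v=c['cy']+c['fy']*q[1]/q[2]
      print(d,y,nm,((u-160)*5).round(),((v-180)*5).round(),p.round(4))
```

```text
0 -27 top 272.0 117.0 [0.5155 0.224  0.097 ]
0 -27 bot 292.0 148.0 [0.5033 0.2219 0.081 ]
0 27 top 213.0 174.0 [0.5065 0.2772 0.097 ]
0 27 bot 234.0 206.0 [0.4943 0.2752 0.081 ]
5 -27 top 266.0 119.0 [0.5194 0.2246 0.0939]
5 -27 bot 286.0 150.0 [0.5072 0.2226 0.0779]
5 27 top 207.0 176.0 [0.5104 0.2779 0.0939]
5 27 bot 228.0 208.0 [0.4982 0.2758 0.0779]
10 -27 top 260.0 121.0 [0.5233 0.2253 0.0908]
10 -27 bot 280.0 152.0 [0.5111 0.2232 0.0748]
10 27 top 201.0 178.0 [0.5143 0.2785 0.0908]
10 27 bot 222.0 210.0 [0.5021 0.2765 0.0748]
```

The observed corners match a slide of about 9–10 mm, so the raised end's top is at z ≈ 0.091. I'll grip at tray x = -22 mm, with the tips just above the tray top.

Request:
send_rows --increments '[{"dz": 0, "dx": -1.2, "dy": -0.2, "roll": 0.05, "claw": 1}, {"dz": 0, "dx": -2.45, "dy": -0.42, "roll": 0.05, "claw": 1}, {"dz": -1, "dx": -2.45, "dy": -0.42, "roll": 0.05, "claw": 1}, {"dz": -2, "dx": -2.45, "dy": -0.42, "roll": 0.05, "claw": 1}, {"dz": -2.6, "dx": -2.45, "dy": -0.42, "roll": 0.05, "claw": 1}]'

```text
clock: 4.68
tcp_pos: [0.5183, 0.2515, 0.0815]
orientation: [-0.002, -0.087, 0.996, -0.0]
wrist_force: [0.9, 0.8, 0.0]
finger_gap: 0.0857
grip_force: 0.0
```

Request:
send_rows --increments '[{"dz": -0.3, "dx": 0, "dy": 0, "roll": 0, "claw": 1}, {"dz": -0.5, "dx": 0, "dy": 0, "roll": 0, "claw": 1}, {"dz": -0.7, "dx": 0, "dy": 0, "roll": 0, "claw": 1}, {"dz": -0.7, "dx": 0, "dy": 0, "roll": 0, "claw": 1}, {"dz": -0.7, "dx": 0, "dy": 0, "roll": 0, "claw": 1}]'

```text
clock: 5.3
tcp_pos: [0.5201, 0.2521, 0.0667]
orientation: [0.0, -0.087, 0.996, 0.0]
wrist_force: [-0.2, 0.1, 0.7]
finger_gap: 0.0851
grip_force: 0.0
```

Request:
send_rows --increments '[{"dz": 0, "dx": 0, "dy": 0, "roll": 0, "claw": -1}, {"dz": 0, "dx": 0, "dy": 0, "roll": 0, "claw": -1}, {"dz": 0, "dx": 0, "dy": 0, "roll": 0, "claw": -1}, {"dz": 0, "dx": 0, "dy": 0, "roll": 0, "claw": -1}, {"dz": 0, "dx": 0, "dy": 0, "roll": 0, "claw": -1}]' --grip_force 60

```text
clock: 5.92
tcp_pos: [0.52, 0.2521, 0.067]
orientation: [0.0, -0.087, 0.996, 0.0]
wrist_force: [-2.5, 0.3, 6.0]
finger_gap: 0.0527
grip_force: 62.9
```

Run:
```python
from workcell import *
import cv2
s=get_state();print(s['tcp_pos'],s['finger_gap'],s['grip_force'],s['wrist_force'])
c=read_camera('side'); im=c['image'][140:300,140:320]; cv2.imwrite('pics/e.png',cv2.resize(im,None,fx=3.5,fy=3.5))
```

```text
[0.51996484 0.25208652 0.06697592] 0.052748933512007316 62.928346395492554 [-2.47845502  0.28605269  6.04740874]
```

View pics/e.png

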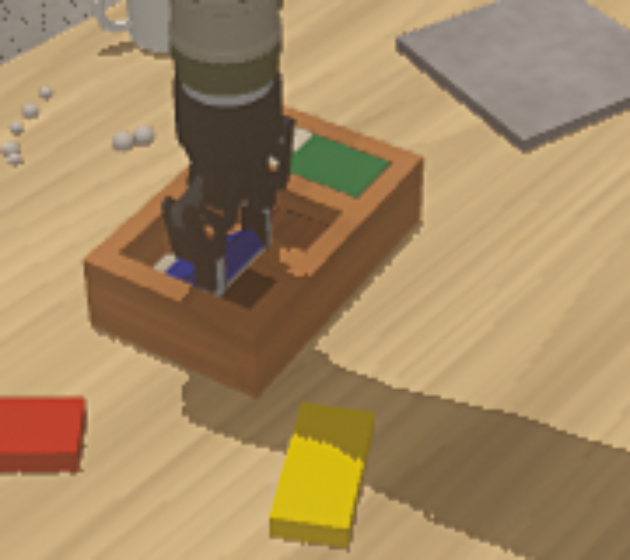

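The tile is gripped across its width (gap 53 mm, 63 N), and the green tile is undisturbed. I'll lift slowly, moving slightly back in x.

Request:
send_rows --increments '[{"dz": 0.2, "dx": -0.1, "dy": 0, "roll": 0, "claw": -1}, {"dz": 0.4, "dx": -0.15, "dy": 0, "roll": 0, "claw": -1}, {"dz": 0.7, "dx": -0.2, "dy": 0, "roll": 0, "claw": -1}, {"dz": 1.1, "dx": -0.2, "dy": 0, "roll": 0, "claw": -1}, {"dz": 1.5, "dx": -0.2, "dy": 0, "roll": 0, "claw": -1}]' --grip_force 90

```text
clock: 6.6
tcp_pos: [0.5149, 0.252, 0.1046]
orientation: [0.0, -0.087, 0.996, 0.0]
wrist_force: [0.2, 0.5, -2.1]
finger_gap: 0.0519
grip_force: 94.1
```

Request:
send_rows --increments '[{"dz": 0.7, "dx": 0, "dy": 0, "roll": 0, "claw": -1}, {"dz": 1.4, "dx": 0, "dy": 0, "roll": 0, "claw": -1}, {"dz": 2.2, "dx": 0, "dy": 0, "roll": 0, "claw": -1}, {"dz": 3.0, "dx": 0, "dy": 0, "roll": 0, "claw": -1}, {"dz": 3.5, "dx": 0, "dy": 0, "roll": 0, "claw": -1}]'

```text
clock: 7.22
tcp_pos: [0.5153, 0.2521, 0.193]
orientation: [0.001, -0.087, 0.996, 0.0]
wrist_force: [-0.3, -0.2, -2.5]
finger_gap: 0.0519
grip_force: 94.2
```

Run:
```python
from workcell import *
import cv2,numpy as np
s=get_state();print(s['tcp_pos'],s['finger_gap'],s['grip_force'],s['wrist_force'],s['ft_torque'])
a=read_camera('side')['image'][100:300,140:340]; b=read_camera('scene')['image'][130:330,200:400]; cv2.imwrite('pics/f.png',cv2.resize(np.hstack([a,b]),(800,400)))
```

```text
[0.51531812 0.25212406 0.19299326] 0.05192983109094841 94.1579532623291 [-0.25337613 -0.23066494 -2.52249839] [ 0.02509328  0.04581479 -0.04113819]
```

View pics/f.png

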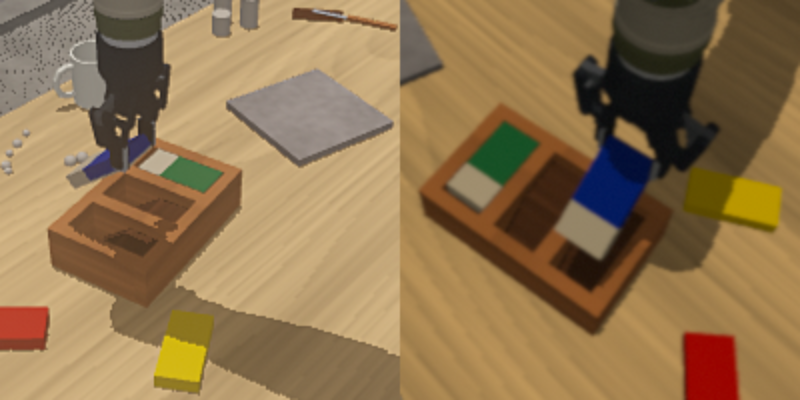

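The tile is held at about 38° above the tray, in both views; the green tile is in place. Now I'll carry it to the shelf.

Request:
send_rows --increments '[{"dz": 0, "dx": 0.1, "dy": -1, "roll": 0, "claw": -1}, {"dz": 0, "dx": 0.2, "dy": -2.5, "roll": 0, "claw": -1}, {"dz": 0, "dx": 0.3, "dy": -4.2, "roll": 0, "claw": -1}, {"dz": 0, "dx": 0.4, "dy": -6, "roll": 0, "claw": -1}, {"dz": 0, "dx": 0.5, "dy": -8, "roll": 0, "claw": -1}]'

```text
clock: 7.95
tcp_pos: [0.5268, 0.0509, 0.1905]
orientation: [-0.0, -0.088, 0.996, 0.0]
wrist_force: [0.9, -0.6, -1.8]
finger_gap: 0.052
grip_force: 94.4
```

Request:
send_rows --increments '[{"dz": 0, "dx": 0.1, "dy": -2, "roll": 0, "claw": -1}, {"dz": 0, "dx": 0.2, "dy": -4, "roll": 0, "claw": -1}, {"dz": 0, "dx": 0.3, "dy": -6, "roll": 0, "claw": -1}, {"dz": 0, "dx": 0.4, "dy": -8, "roll": 0, "claw": -1}, {"dz": 0, "dx": 0.5, "dy": -9.4, "roll": 0, "claw": -1}]'

```text
clock: 8.57
tcp_pos: [0.5393, -0.1852, 0.1904]
orientation: [-0.001, -0.086, 0.996, 0.0]
wrist_force: [-0.1, -0.1, -2.0]
finger_gap: 0.0516
grip_force: 94.5
```

Request:
send_rows --increments '[{"dz": 0, "dx": 0, "dy": -0.6, "roll": 0, "claw": -1}, {"dz": -0.8, "dx": 0, "dy": -1, "roll": 0, "claw": -1}, {"dz": -2, "dx": 0, "dy": -1, "roll": 0, "claw": -1}, {"dz": -3, "dx": 0, "dy": -1, "roll": 0, "claw": -1}, {"dz": -3.8, "dx": 0, "dy": -1, "roll": 0, "claw": -1}]'

```text
clock: 9.2
tcp_pos: [0.5389, -0.2067, 0.0946]
orientation: [-0.001, -0.088, 0.996, 0.001]
wrist_force: [0.3, 0.1, -2.5]
finger_gap: 0.0517
grip_force: 94.6
```

Run:
```python
from workcell import *
import cv2,numpy as np
s=get_state();print(s['tcp_pos'],s['finger_gap'],s['grip_force'],s['wrist_force'])
a=read_camera('side')['image'][80:240,220:380]; b=read_camera('scene')['image'][70:230,100:260]; cv2.imwrite('pics/g.png',cv2.resize(np.hstack([a,b]),(800,400)))
```

```text
[ 0.53894305 -0.20667467  0.09461112] 0.05172834412521131 94.61456894874573 [ 0.29847994  0.09441958 -2.48596282]
```

View pics/g.png

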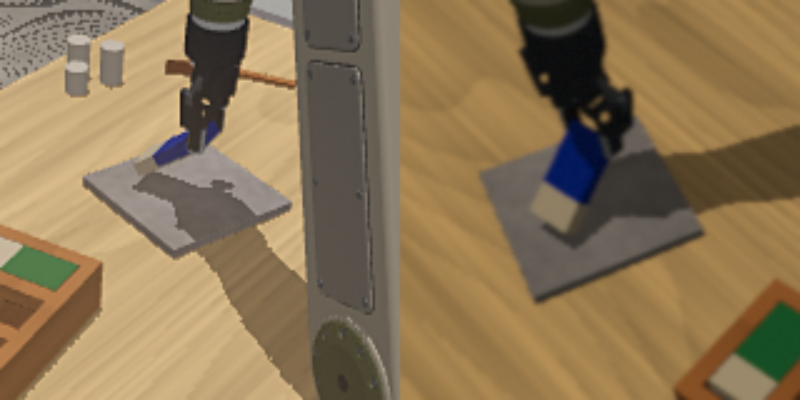

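The tile hangs over the shelf with its bare end lowest (right crop ~(555,215)). Next I'll touch down, then lower it on an arc with a weak grip so it pivots flat.

Request:
send_rows --increments '[{"dz": -0.3, "dx": 0, "dy": 0, "roll": 0, "claw": -1}, {"dz": -0.5, "dx": 0, "dy": 0, "roll": 0, "claw": -1}, {"dz": -0.65, "dx": 0, "dy": 0, "roll": 0, "claw": -1}, {"dz": -0.75, "dx": 0, "dy": 0, "roll": 0, "claw": -1}, {"dz": -0.75, "dx": 0, "dy": 0, "roll": 0, "claw": -1}]'

```text
clock: 9.93
tcp_pos: [0.5397, -0.2081, 0.0775]
orientation: [-0.0, -0.087, 0.996, 0.0]
wrist_force: [0.1, 0.7, -2.4]
finger_gap: 0.0523
grip_force: 94.5
```

Request:
send_rows --increments '[{"dz": 0, "dx": 0, "dy": 0, "roll": 0, "claw": -1}, {"dz": -0.1, "dx": -0.08, "dy": -0.01, "roll": 0, "claw": -1}, {"dz": -0.22, "dx": -0.18, "dy": -0.03, "roll": 0, "claw": -1}, {"dz": -0.33, "dx": -0.28, "dy": -0.05, "roll": 0, "claw": -1}, {"dz": -0.44, "dx": -0.37, "dy": -0.06, "roll": 0, "claw": -1}]' --grip_force 25

```text
clock: 10.55
tcp_pos: [0.5324, -0.2098, 0.0687]
orientation: [0.003, -0.087, 0.996, -0.0]
wrist_force: [-0.9, 2.1, 11.7]
finger_gap: 0.0517
grip_force: 96.0
```

Request:
send_rows --increments '[{"dz": 0, "dx": 0, "dy": 0, "roll": 0, "claw": 0.1}, {"dz": 0, "dx": 0, "dy": 0, "roll": 0, "claw": 0.15}, {"dz": 0, "dx": 0, "dy": 0, "roll": 0, "claw": 0.15}, {"dz": 0, "dx": 0, "dy": 0, "roll": 0, "claw": 0.15}, {"dz": 0, "dx": 0, "dy": 0, "roll": 0, "claw": 0.15}]' --grip_force 20

```text
clock: 11.18
tcp_pos: [0.5327, -0.2097, 0.069]
orientation: [0.003, -0.088, 0.996, -0.0]
wrist_force: [-0.4, 2.3, 9.1]
finger_gap: 0.052
grip_force: 95.9
```

Request:
send_rows --increments '[{"dz": 0, "dx": 0, "dy": 0, "roll": 0, "claw": 0.2}, {"dz": 0, "dx": 0, "dy": 0, "roll": 0, "claw": 0.22}, {"dz": 0, "dx": 0, "dy": 0, "roll": 0, "claw": 0.22}, {"dz": 0, "dx": 0, "dy": 0, "roll": 0, "claw": 0.22}, {"dz": 0, "dx": 0, "dy": 0, "roll": 0, "claw": 0.22}]'

```text
clock: 11.8
tcp_pos: [0.5321, -0.2098, 0.0684]
orientation: [0.002, -0.087, 0.996, -0.0]
wrist_force: [-0.8, 0.9, 7.1]
finger_gap: 0.0523
grip_force: 72.3
```

Request:
send_rows --increments '[{"dz": 0, "dx": 0, "dy": 0, "roll": 0, "claw": 0.235}, {"dz": 0, "dx": 0, "dy": 0, "roll": 0, "claw": 0.235}, {"dz": -0.1, "dx": -0.07, "dy": -0.01, "roll": 0, "claw": 0.235}, {"dz": -0.2, "dx": -0.13, "dy": -0.02, "roll": 0, "claw": 0.235}, {"dz": -0.3, "dx": -0.19, "dy": -0.03, "roll": 0, "claw": 0.235}]'

```text
clock: 12.42
tcp_pos: [0.5251, -0.2109, 0.0594]
orientation: [-0.001, -0.087, 0.996, -0.001]
wrist_force: [-3.8, -0.5, 7.0]
finger_gap: 0.0531
grip_force: 48.6
```

Request:
send_rows --increments '[{"dz": -0.12, "dx": -0.07, "dy": -0.01, "roll": 0, "claw": 0.24}, {"dz": -0.25, "dx": -0.14, "dy": -0.02, "roll": 0, "claw": 0.24}, {"dz": -0.38, "dx": -0.21, "dy": -0.03, "roll": 0, "claw": 0.24}, {"dz": -0.5, "dx": -0.27, "dy": -0.05, "roll": 0, "claw": 0.24}, {"dz": -0.6, "dx": -0.32, "dy": -0.06, "roll": 0, "claw": 0.24}]'

```text
clock: 13.05
tcp_pos: [0.5167, -0.2121, 0.0437]
orientation: [-0.001, -0.087, 0.996, -0.0]
wrist_force: [-4.7, -1.0, 5.0]
finger_gap: 0.0528
grip_force: 40.8
```

Request:
send_rows --increments '[{"dz": -0.12, "dx": -0.05, "dy": -0.01, "roll": 0, "claw": 0.24}, {"dz": -0.25, "dx": -0.1, "dy": -0.02, "roll": 0, "claw": 0.24}, {"dz": -0.38, "dx": -0.14, "dy": -0.02, "roll": 0, "claw": 0.24}, {"dz": -0.5, "dx": -0.17, "dy": -0.03, "roll": 0, "claw": 0.24}, {"dz": -0.5, "dx": -0.17, "dy": -0.03, "roll": 0, "claw": 0.24}]'

```text
clock: 13.68
tcp_pos: [0.5135, -0.2124, 0.0312]
orientation: [-0.0, -0.087, 0.996, 0.0]
wrist_force: [-3.5, -0.5, 1.9]
finger_gap: 0.0531
grip_force: 40.9
```

Run:
```python
from workcell import *
import cv2,numpy as np
s=get_state();print(s['tcp_pos'],s['finger_gap'],s['grip_force'],s['wrist_force'])
a=read_camera('side')['image'][80:240,220:380]; b=read_camera('scene')['image'][70:230,100:260]; cv2.imwrite('pics/h.png',cv2.resize(np.hstack([a,b]),(800,400)))
```

```text
[ 0.51345292 -0.21235027  0.03118541] 0.05314210005379989 40.921191573143005 [-3.54438515 -0.46426135  1.91349354]
```

View pics/h.png

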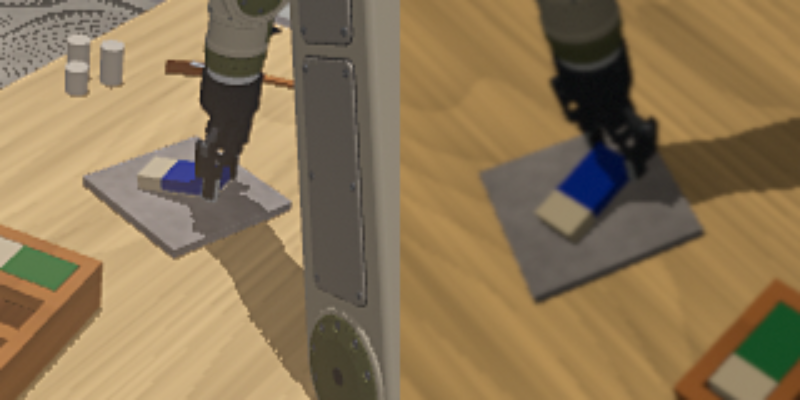

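The tile is nearly flat on the shelf (a few degrees left) and close to the middle. I'll lower another 7 mm, then open and retreat.

Request:
send_rows --increments '[{"dz": -0.1, "dx": -0.02, "dy": 0, "roll": 0, "claw": 0.24}, {"dz": -0.2, "dx": -0.03, "dy": 0, "roll": 0, "claw": 0.24}, {"dz": -0.28, "dx": -0.04, "dy": 0, "roll": 0, "claw": 0.24}, {"dz": -0.28, "dx": -0.04, "dy": 0, "roll": 0, "claw": 0.24}, {"dz": -0.28, "dx": -0.04, "dy": 0, "roll": 0, "claw": 0.24}]'

```text
clock: 14.4
tcp_pos: [0.5126, -0.2125, 0.0245]
orientation: [-0.0, -0.087, 0.996, 0.0]
wrist_force: [-3.5, -1.0, 2.3]
finger_gap: 0.0528
grip_force: 41.1
```

Request:
send_rows --increments '[{"dz": 0, "dx": 0, "dy": 0, "roll": 0, "claw": 0.35}, {"dz": 0, "dx": 0, "dy": 0, "roll": 0, "claw": 0.6}, {"dz": 0, "dx": 0, "dy": 0, "roll": 0, "claw": 1}, {"dz": 0, "dx": 0, "dy": 0, "roll": 0, "claw": 1}, {"dz": 0, "dx": 0, "dy": 0, "roll": 0, "claw": 1}]'

```text
clock: 15.02
tcp_pos: [0.5126, -0.2125, 0.0245]
orientation: [0.0, -0.087, 0.996, 0.0]
wrist_force: [-0.0, -0.8, -0.1]
finger_gap: 0.0852
grip_force: 0.0
```

Request:
send_rows --increments '[{"dz": 0.5, "dx": 0, "dy": 0, "roll": 0, "claw": 1}, {"dz": 1.5, "dx": 0, "dy": 0, "roll": 0, "claw": 1}, {"dz": 3, "dx": 0, "dy": 0, "roll": 0, "claw": 1}, {"dz": 4.5, "dx": 0, "dy": 0, "roll": 0, "claw": 1}, {"dz": 6, "dx": 0, "dy": 0, "roll": 0, "claw": 1}]'

```text
clock: 15.65
tcp_pos: [0.5125, -0.2125, 0.1768]
orientation: [0.0, -0.087, 0.996, -0.0]
wrist_force: [0.0, -0.4, -0.3]
finger_gap: 0.0854
grip_force: 0.0
```

Run:
```python
from workcell import *
from h import *
s=get_state();print(s['tcp_pos'],s['finger_gap'],s['wrist_force'])
A=read_camera('side');B=read_camera('scene')
for c in(A,B):
    r=rect(c,mask(c['image'],'blue'),.035);print(r)
a=A['image'][80:240,220:380]; b=B['image'][70:230,100:260]; cv2.imwrite('pics/i.png',cv2.resize(np.hstack([a,b]),(800,400)))
```

```text
[ 0.5125337  -0.21252306  0.17683882] 0.08542415521409381 [ 0.04561531 -0.35035673 -0.29521358]
((541.0292358398438, -206.41311645507812), (71.62625122070312, 54.42743682861328), 8.801368713378906)
((542.041748046875, -203.0484161376953), (73.9334716796875, 61.78618621826172), 9.728242874145508)
```

View pics/i.png

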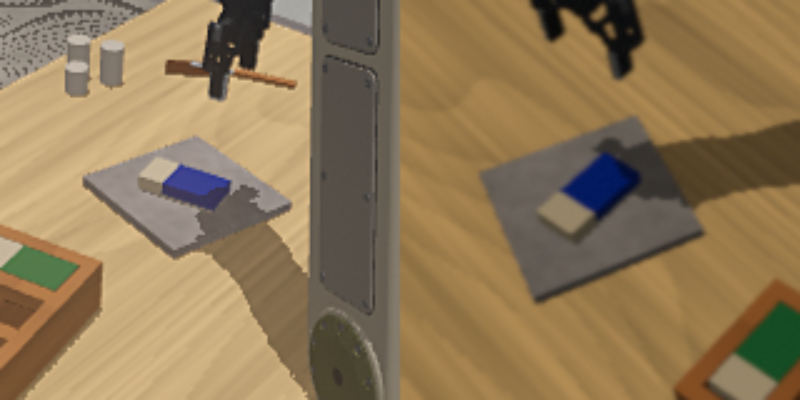

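The tile lies flat and glaze up, its centre at about (0.558, -0.203) against the shelf centre of (0.558, -0.205). The gripper is clear.

```bash
python3 -c "
from workcell import *
print(hand_in())"
```

```text
the job is handed in; nothing more can be done
None
```

The job is handed in at about 15.7 s of the 54 s: the blue tile was tipped, gripped by its raised end and laid flat, glaze up, about 2 mm from the shelf's centre by my camera measurement, and the green tile was still in its pocket; no verdict came back from the hand-in.

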